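# Run three slide rails and flag the one that binds

### The arm

A 7-joint arm with a two-finger parallel gripper is mounted at the origin on a cart in front of the work surface, level with it; the furniture and walls round the work are solid. World frame = base frame: x ahead of the robot, y to its left, z up, the work surface at z = 0. Lengths are in m, angles in rad, forces in N, time in s.
With the tool pointing down it reaches from about 0.425 to 0.95 m from the base axis. Payload 4.7 kg.
Tool frame: the origin (TCP) lies midway between the tips of the shut fingers; the grasp point (between the pads) lies 19 mm behind it; z points along the fingers, y is the line along which they close (so a half turn about z gives the same grasp; the last joint's range is limited). The gripper opens to 85 mm and grips with 20 to 120 N. Pads are 22 mm wide; open, the fingers measure 114 mm over their backs; the gripper's body (76 mm by 85 mm) begins 54 mm behind the grasp point. The pads swing forward as they close: fully open they stand 13 mm farther back than shut.
Start: joints at [1.123, 0.469, -0.049, 1.532, 0.024, 1.141, -0.082], TCP at [0.275, -0.617, 0.231] pointing down, gripper open.
Joint ranges: [-2.59, 2.59], [-0.33, 1.99], [-1.39, 1.29], [0.1, 2.45], [-1.04, 4.18], [0.21, 1.99], [-2.66, 2.66]. Speed limits (rad/s): [2.57, 2.57, 3.14, 3.14, 3.14, 3.14, 3.14].

### API

Orientations are given as a 3x3 rotation matrix whose columns are the frame's x, y, z axes.
In Python, from rig import arm gives the robot as it stands.
- The arm moves only by the tool carry_out, never from a script. Its argument "targets" is a list that holds one entry, the list of rows, each a list of 7 numbers: the shift along the tool's x, y, z in cm, then the turn, a rotation vector about the tool's x, y, z in degrees, then the closure, from -1 (fully open) to 1 (shut), so that 0 is half open. A call has 1 to 12 rows; each row shifts and turns the commanded pose from where the row before left it, along the tool's axes as they then stand; what a row does not reach is not made up. A row lasts 1/12 s, in which the tool goes at most 41.7 mm and 7.16 degrees, less where a joint would pass 70% of its speed; a pose out of reach is approached as far as the arm can. A call is refused whole if a number of a shift passes 4.17 or a number of a turn 7.16, either way. A call with a gripper value outside its range is refused whole. The fingers move at their own pace and stop on an object; the grip force is fixed at half the most. Time passes only in rows, so rows that do not move let the fingers close. It gives the time, the measured TCP pose, the force, the opening and the grip force at its end, in the units of the state.
- arm.get_state(): the state, without advancing time (a new reading comes with each control period).
- arm.read_camera(name): name is "side" or "top"; returns the picture (400x640x3 uint8, red, green, blue); there is no depth.
- arm.calibration(name): a dict with "vfov" (degrees; the focal length in pixels is half the picture's height over the tangent of half this angle, whatever the lens; pixels are square), "cx", "cy" (the principal point, pixels), "k1" (the pictures are not rectified: a ray, as slopes to the right and down, at radius r is drawn at 1 + k1 r^2 times it, then the intrinsics apply), "rvec" (rotation vector, rad) and "tvec" (3), from world to camera coordinates, as OpenCV has them. Camera axes: x right, y down, z forward; pixel columns grow to the right and rows downward; lengths in m; the calibration is good to about 2 mm. A picture is of the moment at which its call begins. calibration takes no time and is no camera call.
- arm.sign_off(): hands the job in; it is judged then, once.
The state is a dict: "time_s": time; "q": joint angles; "qvel": joint speeds; "effort": joint torques, N m; "eef_pos": TCP position; "eef_rot": TCP orientation; "force": force on the tool from outside, world axes, zero at the start; "torque": the same for the moment, N m; "grip_width": finger opening in m; "grip_force": force on a finger pad.
Only numpy, scipy, OpenCV 4.12 (cv2) and the standard library are available. Lean on these libraries where they do the work, as an engineer would, in place of code of your own. Each camera call takes 0.05 s, during which the arm holds its last target. There are 200 camera calls.

### The job

Three slide rails are up for inspection and one of them binds. First push all three carriages towards the back, each as far as it will go, so that all three stand at their back ends together; after that bring all three fully home to their front stops. Tip the reject flag of the rail whose carriage jams short over to the back, leave the other two flags leaning to the front, and let go of everything.

Things in the scene. Friction and masses are not known exactly. Their poses are not given: they have to be found in the camera images.
- rail_k: Linear-guide test unit, fixed to the bench: aluminium base plate 230 x 60 x 8 mm lying flat, with a rail, a carriage and a reject flag. Origin: centre of the plate's underside; its x axis runs along the rail from the front (robot) end to the back (flag) end, z up. Carriage block and the two end stops are at most 34 mm high; only the tab and the flag stand higher. All three units look alike.
- slide_k (a joint): Carriage of rail_k, sliding along the unit's x axis (m): 0 = home against the front stop, grows towards the back. A sound carriage runs 80 mm to the back stop; the faulty one looks the same but jams hard somewhere near mid travel. About 2 N moves it; it stays where it is left.
- tab_k (a point): Centre of the top edge of the upright finger tab on the carriage of rail_k, 73 mm above the bench. The tab is a plate 10 mm thick along the rail, 30 mm wide, standing free from 34 to 73 mm above the bench in the middle of the carriage block (50 mm long, 36 mm wide). With the carriage home it is 74 mm in front of the unit's origin.
- flag_k (a joint): Reject flag of rail_k, a hinged plate 38 mm wide and 55 mm tall behind the back stop (rad): 0 = leaning to the front (not rejected), 0.9 = leaning to the back (rejected). It is top-heavy: pushed backwards past upright (0.45) it falls over by itself and stays; a fraction of a newton does it.
- flagtop_k (a point): Middle of the flag's rolled top edge (10 mm thick, 40 mm wide) on rail_k, 63 mm above the bench at both ends of its swing. The hinge pin lies 90 mm behind the unit's origin, 18 mm above the bench.
- rail_m: Linear-guide test unit, fixed to the bench: aluminium base plate 230 x 60 x 8 mm lying flat, with a rail, a carriage and a reject flag. Origin: centre of the plate's underside; its x axis runs along the rail from the front (robot) end to the back (flag) end, z up. Carriage block and the two end stops are at most 34 mm high; only the tab and the flag stand higher. All three units look alike.
- slide_m (a joint): Carriage of rail_m, sliding along the unit's x axis (m): 0 = home against the front stop, grows towards the back. A sound carriage runs 80 mm to the back stop; the faulty one looks the same but jams hard somewhere near mid travel. About 2 N moves it; it stays where it is left.
- tab_m (a point): Centre of the top edge of the upright finger tab on the carriage of rail_m, 73 mm above the bench. The tab is a plate 10 mm thick along the rail, 30 mm wide, standing free from 34 to 73 mm above the bench in the middle of the carriage block (50 mm long, 36 mm wide). With the carriage home it is 74 mm in front of the unit's origin.
- flag_m (a joint): Reject flag of rail_m, a hinged plate 38 mm wide and 55 mm tall behind the back stop (rad): 0 = leaning to the front (not rejected), 0.9 = leaning to the back (rejected). It is top-heavy: pushed backwards past upright (0.45) it falls over by itself and stays; a fraction of a newton does it.
- flagtop_m (a point): Middle of the flag's rolled top edge (10 mm thick, 40 mm wide) on rail_m, 63 mm above the bench at both ends of its swing. The hinge pin lies 90 mm behind the unit's origin, 18 mm above the bench.
- rail_p: Linear-guide test unit, fixed to the bench: aluminium base plate 230 x 60 x 8 mm lying flat, with a rail, a carriage and a reject flag. Origin: centre of the plate's underside; its x axis runs along the rail from the front (robot) end to the back (flag) end, z up. Carriage block and the two end stops are at most 34 mm high; only the tab and the flag stand higher. All three units look alike.
- slide_p (a joint): Carriage of rail_p, sliding along the unit's x axis (m): 0 = home against the front stop, grows towards the back. A sound carriage runs 80 mm to the back stop; the faulty one looks the same but jams hard somewhere near mid travel. About 2 N moves it; it stays where it is left.
- tab_p (a point): Centre of the top edge of the upright finger tab on the carriage of rail_p, 73 mm above the bench. The tab is a plate 10 mm thick along the rail, 30 mm wide, standing free from 34 to 73 mm above the bench in the middle of the carriage block (50 mm long, 36 mm wide). With the carriage home it is 74 mm in front of the unit's origin.
- flag_p (a joint): Reject flag of rail_p, a hinged plate 38 mm wide and 55 mm tall behind the back stop (rad): 0 = leaning to the front (not rejected), 0.9 = leaning to the back (rejected). It is top-heavy: pushed backwards past upright (0.45) it falls over by itself and stays; a fraction of a newton does it.
- flagtop_p (a point): Middle of the flag's rolled top edge (10 mm thick, 40 mm wide) on rail_p, 63 mm above the bench at both ends of its swing. The hinge pin lies 90 mm behind the unit's origin, 18 mm above the bench.

How it is judged:
On the way:
1. all three carriages stand as far back as they go at the same time: the sound ones within 8 mm of the back stop, the faulty one within 6 mm of where it jams (value of joint each of slide_k, slide_p above 0.072 m and value of joint slide_m above 0.038 m), for 0.2 s.
At the end, for the whole second after the job is handed in: All three carriages are home within 8 mm of their front stops, the flag of the rail that jams leans to the back (within 0.15 rad of its end) and the other two flags lean to the front (within 0.15 rad of theirs) (value of joint each of slide_k, slide_m, slide_p below 0.008 m and value of joint flag_m above 0.75 rad and value of joint each of flag_k, flag_p below 0.15 rad); the robot touches nothing.
It also fails if it takes over 61 s, if anything falls off the work surface, if the arm or the gripper's body presses on something with over 40 N, if the wrist force passes 120 N, or if a joint passes its speed limit or range.

## Working session

There is one attempt and no reset: what is moved stays moved. The work goes in short steps, Python scripts to look and compute and a tool call to move; the robot and the scene stay as the last step left them, time stands still between calls to the robot, and variables do not carry over. Pictures are saved under pics/ and viewed, at most 10 in all, crops included, and the job is handed in when it is done.

Besides the shell and the picture viewer there is one more tool, called after "Call:" in YAML: its name, and indented under it one key for each argument. carry_out: Moves the arm, as the interface text tells. Its arguments: {"type":"object","properties":{"targets":{"type":"array"}},"required":["targets"]}

```bash
mkdir -p pics
python3 - <<'E'
from rig import arm
import cv2
for n in("side","top"):
    cv2.imwrite(f"pics/{n}0.png",arm.read_camera(n)[:,:,::-1]); print(arm.calibration(n))
s=arm.get_state();print(s)
E
```

```text
{'vfov': 50.19977444205868, 'cx': 318.3637401161087, 'cy': 206.53252807456923, 'k1': -0.035468942144562726, 'rvec': array([ 0.21473518, -2.82063384,  1.26041865]), 'tvec': array([0.55172366, 0.13521866, 0.80993448])}
{'vfov': 57.082313471735866, 'cx': 319.41658462982974, 'cy': 195.20714723657275, 'k1': -0.003546079525113581, 'rvec': array([ 2.11148177, -2.13702831,  0.18443232]), 'tvec': array([-0.03886767,  0.56415116,  0.82169678])}
{'time_s': 0.1, 'q': array([ 1.1230579 ,  0.46940862, -0.04858372,  1.53354487,  0.02407292,
        1.14102429, -0.08230883]), 'qvel': array([ 0.00101276, -0.00113975, -0.00088581, -0.00213092,  0.00257224,
       -0.00122398, -0.00064712]), 'effort': array([ 1.79354764e-03, -5.11515462e+01, -4.66572109e-02, -2.38391036e+01,
        1.07509311e-02,  4.37373601e-03,  2.85869061e-05]), 'eef_pos': array([ 0.27432475, -0.61617468,  0.23034661]), 'eef_rot': array([[ 9.13562680e-01,  4.06697227e-01, -7.71550861e-04],
       [ 4.06697956e-01, -9.13561232e-01,  1.62722841e-03],
       [-4.30696728e-05, -1.80036331e-03, -9.99998378e-01]]), 'force': array([-0.74987271,  0.52417533, -0.27524586]), 'torque': array([ 0.00166512, -0.01541041, -0.00429187]), 'grip_force': 0.0, 'grip_width': 0.08535934015794712}
```

View pics/top0.png

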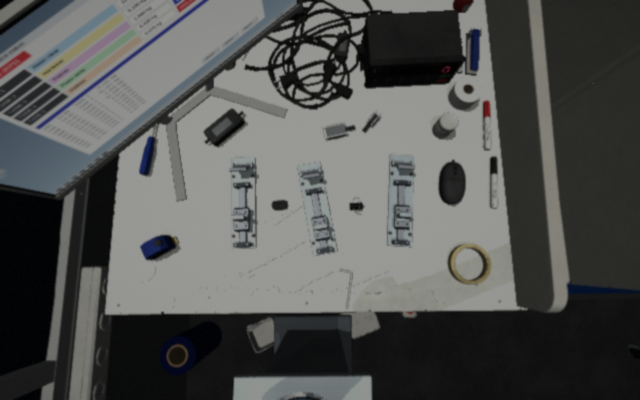

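View pics/side0.png

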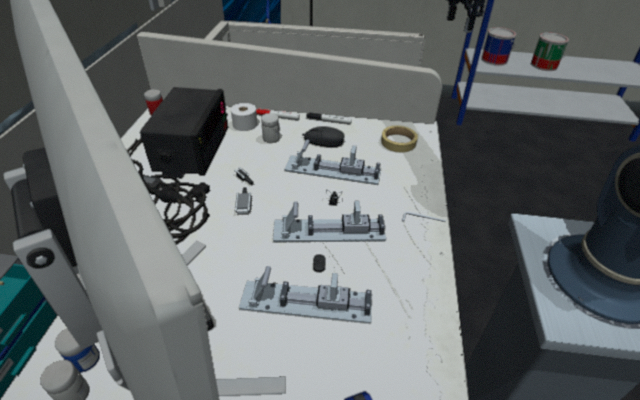

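The top view shows three rails near (244,203), (318,208) and (401,200), with the robot at the bottom and flags at the upper end. The side view shows all flags leaning to the front. I'll enlarge the top view to get the plate corners.

```bash
python3 - <<'E'
import cv2
a=cv2.imread("pics/top0.png")[148:260,222:422]
cv2.imwrite("pics/topc.png",cv2.resize(a,None,fx=4,fy=4,interpolation=cv2.INTER_CUBIC))
E
cat > h.py <<'E'
import numpy as np,cv2
from rig import arm
def cam(n):
    c=arm.calibration(n); f=200/np.tan(np.radians(c['vfov']/2))
    return np.array([[f,0,c['cx']],[0,f,c['cy']],[0,0,1]]),np.array([c['k1'],0,0,0.]),c['rvec'],c['tvec']
def proj(n,P):
    K,d,r,t=cam(n); return cv2.projectPoints(np.array(P,float).reshape(-1,3),r,t,K,d)[0][:,0]
def back(n,uv,z):
    K,d,r,t=cam(n); R=cv2.Rodrigues(r)[0]
    p=cv2.undistortPoints(np.array(uv,float).reshape(-1,1,2),K,d)[:,0]
    D=np.c_[p,np.ones(len(p))]@R; o=-R.T@t
    return o+D*((np.array(z)-o[2])/D[:,2])[:,None]
E
```

```text
(no output)
```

View pics/topc.png

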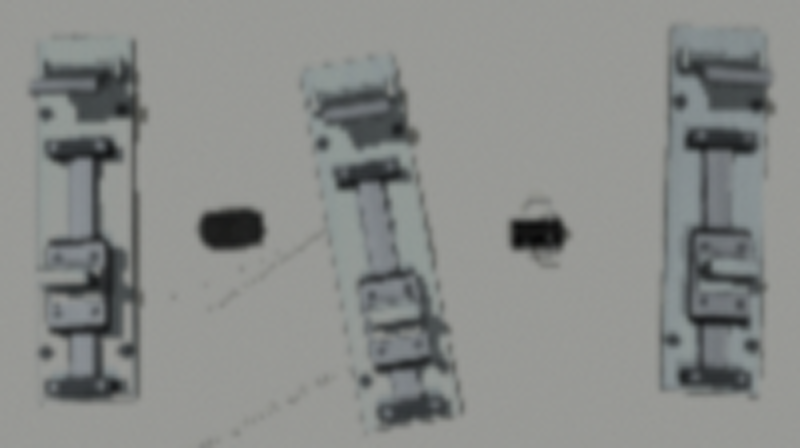

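The crop shows plate corners A (38,38)-(137,398), B (301,72)-(463,412) and C (670,25)-(763,396). The carriages are part-way, with tabs at about (70,278), (400,325) and (730,272). I'll fit poses and check them against the side view.

```bash
cat >> h.py <<'E'
C=np.array([[[38,38],[133,38],[137,398],[40,402]],[[301,72],[393,54],[463,412],[370,433]],[[670,25],[766,29],[763,396],[660,390]]],float)
C=(C+.5)/4-.5+[222,148]
L=np.array([[115,30],[115,-30],[-115,-30],[-115,30]])/1000
def fit(P):
    c=P.mean(0)[:2]; q=P[:,:2]-c
    th=np.arctan2((L[:,0]*q[:,1]-L[:,1]*q[:,0]).sum(),(L*q).sum())
    return c,th,q
def pose():
    return [fit(back("top",c,[.008]*4))[:2] for c in C]
def rp(p,x,y,z):
    c,t=p; return np.array([c[0]+x*np.cos(t)-y*np.sin(t),c[1]+x*np.sin(t)+y*np.cos(t),z])
E
python3 - <<'E'
from h import *
for k,c in enumerate(C):
    P=back("top",c,[.008]*4);cc,t,q=fit(P)
    print(cc,np.degrees(t),np.linalg.norm(P-np.roll(P,-1,0),axis=1))
tabs=(np.array([[70,278],[400,325],[733,272]])+.5)/4-.5+[222,148]
T=back("top",tabs,[.073]*3)
a=cv2.imread("pics/side0.png")
for p,t in zip(pose(),T):
    c,th=p; d=t[:2]-c; print("tab local",d@[np.cos(th),np.sin(th)],d@[-np.sin(th),np.cos(th)])
    for l in L: 
        u=proj("side",rp(p,*l,.008))[0]; cv2.circle(a,tuple(int(v*8) for v in u),12,(0,0,255),-1,shift=3)
    for l in ((-.074,0,.073),(.066,.019,.063),(.066,-.019,.063)):
        u=proj("side",rp(p,*l))[0]; cv2.circle(a,tuple(int(v*8) for v in u),12,(0,255,0),-1,shift=3)
cv2.imwrite("pics/sidec.png",cv2.resize(a[135:335,220:400],None,fx=3,fy=3,interpolation=cv2.INTER_CUBIC))
print(proj("top",[.275,-.617,.231]))
E
```

```text
[0.55824426 0.14392532] 1.844482119348147 [0.06051349 0.22692433 0.0590443  0.22953919]
[ 0.54102557 -0.03878593] 10.31497150813927 [0.05931589 0.22826596 0.05769896 0.22950844]
[ 0.55903975 -0.24609751] -3.8810434448900613 [0.06078063 0.23100913 0.06235859 0.23021561]
tab local -0.04747672083341182 -0.003717612248483072
tab local -0.06030759699975895 -0.0003324894835401871
tab local -0.04960371385021253 0.002330125323134699
[[647.53686124 335.21580657]]
```

View pics/sidec.png

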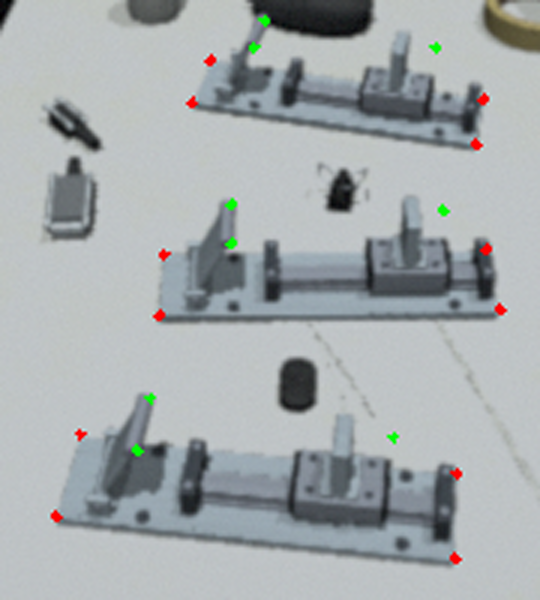

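Call:
carry_out:
  targets:
    - [[0, 0, 0, 0, 0, 7, 1], [0, 0, 0, 0, 0, 7, 1], [0, 0, 0, 0, 0, 7, 1], [0, 0, 0, 0, 0, 7, 1], [0, 0, 0, 0, 0, 0, 1]]

```text
time_s: 0.52
eef_pos: [0.2744, -0.6163, 0.2307]
eef_rot: [[0.997, -0.072, -0.001], [-0.072, -0.997, 0.001], [-0.001, -0.001, -1.0]]
force: [-0.1, -0.8, -0.3]
grip_width: 0.0256
grip_force: 0.0
```

```bash
cat >> h.py <<'E'
def to(k,x,z,y=0):
    s=arm.get_state();R=s['eef_rot'];p=pose()["ABC".index(k)]
    e=R.T@(rp(p,x,y,z)-s['eef_pos'])*100
    c,t=p;d=s['eef_pos'][:2]-c
    from scipy.spatial.transform import Rotation as Q
    th=t;Rd=np.array([[np.cos(th),np.sin(th),0],[np.sin(th),-np.cos(th),0],[0,0,-1]])
    print(k,"shift cm",e.round(2),"turn",Q.from_matrix(R.T@Rd).as_rotvec(True).round(2),"local mm",(1000*np.array([d@[np.cos(t),np.sin(t)],d@[-np.sin(t),np.cos(t)],s['eef_pos'][2]])).round(1),"F",s['force'].round(1),"t",round(s['time_s'],2),"w",round(s['grip_width'],4))
E
python3 -c "
from h import *
to('C',-.095,.231);to('C',-.095,.05)"
```

```text
C shift cm [ 1.623e+01 -3.893e+01 -1.000e-02] turn [-0.05  0.05 -0.23] local mm [-258.9 -388.6  230.7] F [-0.1 -0.8 -0.3] t 0.52 w 0.0256
C shift cm [ 16.25 -38.92  18.09] turn [-0.05  0.05 -0.23] local mm [-258.9 -388.6  230.7] F [-0.1 -0.8 -0.3] t 0.52 w 0.0256
```

Call:
carry_out:
  targets:
    - [[1.35, -3.25, 0, 0, 0, 0, 1], [1.35, -3.25, 0, 0, 0, 0, 1], [1.35, -3.25, 0, 0, 0, 0, 1], [1.35, -3.25, 0, 0, 0, 0, 1], [1.35, -3.25, 0, 0, 0, 0, 1], [1.35, -3.25, 0, 0, 0, 0, 1], [1.35, -3.25, 0, 0, 0, 0, 1], [1.35, -3.25, 0, 0, 0, 0, 1], [1.35, -3.25, 0, 0, 0, 0, 1], [1.35, -3.25, 0, 0, 0, 0, 1], [1.35, -3.25, 0, 0, 0, 0, 1], [1.35, -3.25, 0, 0, 0, 0, 1]]

```text
time_s: 1.52
eef_pos: [0.4637, -0.2372, 0.2313]
eef_rot: [[0.998, -0.066, -0.0], [-0.066, -0.998, -0.0], [-0.0, 0.0, -1.0]]
force: [0.8, -0.3, -0.8]
grip_width: 0.0002
grip_force: 0.0
```

```bash
python3 -c "
from h import *
to('C',-.095,.05)"
```

```text
C shift cm [ 0.07  0.23 18.13] turn [0.02 0.   0.08] local mm [-95.7   2.4 231.3] F [ 0.8 -0.3 -0.8] t 1.52 w 0.0002
```

Call:
carry_out:
  targets:
    - [[0, 0, 3, 0, 0, 0, 1], [0, 0, 3, 0, 0, 0, 1], [0, 0, 3, 0, 0, 0, 1], [0, 0, 3, 0, 0, 0, 1], [0, 0, 3, 0, 0, 0, 1], [0, 0, 3, 0, 0, 0, 1], [0, 0, 0, 0, 0, 0, 1], [1, 0, 0, 0, 0, 0, 1], [1, 0, 0, 0, 0, 0, 1], [1, 0, 0, 0, 0, 0, 1], [1, 0, 0, 0, 0, 0, 1], [0, 0, 0, 0, 0, 0, 1]]

```text
time_s: 2.52
eef_pos: [0.5074, -0.2421, 0.0532]
eef_rot: [[0.998, -0.068, 0.006], [-0.068, -0.998, -0.002], [0.006, 0.001, -1.0]]
force: [0.6, -0.0, 0.3]
grip_width: 0.0001
grip_force: 0.0
```

```bash
python3 -c "
from h import *
import cv2
cv2.imwrite('pics/s1.png',cv2.resize(arm.read_camera('side')[135:335,220:400,::-1],None,fx=3,fy=3,interpolation=cv2.INTER_CUBIC))
to('C',-.095,.05)"
```

```text
C shift cm [-4.16  0.06  0.25] turn [ 0.05 -0.22 -0.05] local mm [-53.4   0.6  52.7] F [-0.1  0.7  0. ] t 2.57 w -0.0002
```

View pics/s1.png

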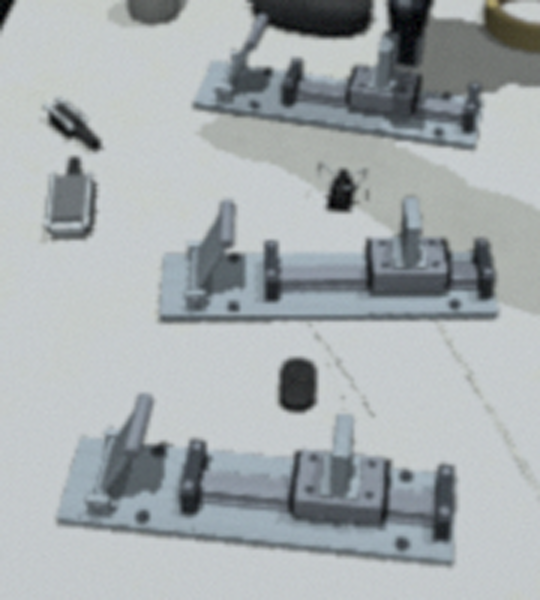

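The finger is in contact behind rail C's tab (390,62), and the carriage has moved back a little. I'll go on in small steps and watch the force.

Call:
carry_out:
  targets:
    - [[0.3, 0, 0, 0, 0, 0, 1], [0.3, 0, 0, 0, 0, 0, 1], [0, 0, 0, 0, 0, 0, 1]]

```text
time_s: 2.82
eef_pos: [0.5095, -0.2422, 0.0515]
eef_rot: [[0.998, -0.07, 0.0], [-0.07, -0.998, -0.0], [0.0, 0.0, -1.0]]
force: [0.1, 0.8, 0.4]
grip_width: 0.0003
grip_force: 0.0
```

Call:
carry_out:
  targets:
    - [[0.3, 0, 0, 0, 0, 0, 1], [0.3, 0, 0, 0, 0, 0, 1], [0, 0, 0, 0, 0, 0, 1]]

```text
time_s: 3.07
eef_pos: [0.5156, -0.2427, 0.0513]
eef_rot: [[0.998, -0.07, 0.0], [-0.07, -0.998, -0.0], [0.0, 0.0, -1.0]]
force: [0.5, -0.5, 0.5]
grip_width: 0.0001
grip_force: 0.2
```

Call:
carry_out:
  targets:
    - [[0.3, 0, 0, 0, 0, 0, 1], [0.3, 0, 0, 0, 0, 0, 1], [0, 0, 0, 0, 0, 0, 1]]

```text
time_s: 3.32
eef_pos: [0.5219, -0.2431, 0.0513]
eef_rot: [[0.998, -0.07, 0.001], [-0.07, -0.998, -0.0], [0.001, 0.0, -1.0]]
force: [-0.5, -0.3, 0.2]
grip_width: 0.0001
grip_force: 0.1
```

Call:
carry_out:
  targets:
    - [[0.4, 0, 0, 0, 0, 0, 1], [0.4, 0, 0, 0, 0, 0, 1], [0, 0, 0, 0, 0, 0, 1]]

```text
time_s: 3.57
eef_pos: [0.5304, -0.2436, 0.0514]
eef_rot: [[0.998, -0.069, 0.001], [-0.069, -0.998, -0.0], [0.001, 0.0, -1.0]]
force: [-0.1, -0.2, 0.0]
grip_width: 0.0001
grip_force: 0.0
```

```bash
python3 -c "
from h import *
import cv2
cv2.imwrite('pics/s2.png',cv2.resize(arm.read_camera('side')[135:335,220:400,::-1],None,fx=3,fy=3,interpolation=cv2.INTER_CUBIC))
to('C',-.012,.05)"
```

```text
C shift cm [1.69 0.07 0.14] turn [ 0.   -0.09 -0.1 ] local mm [-28.9   0.7  51.4] F [0.8 0.5 0.6] t 3.62 w -0.0002
```

View pics/s2.png

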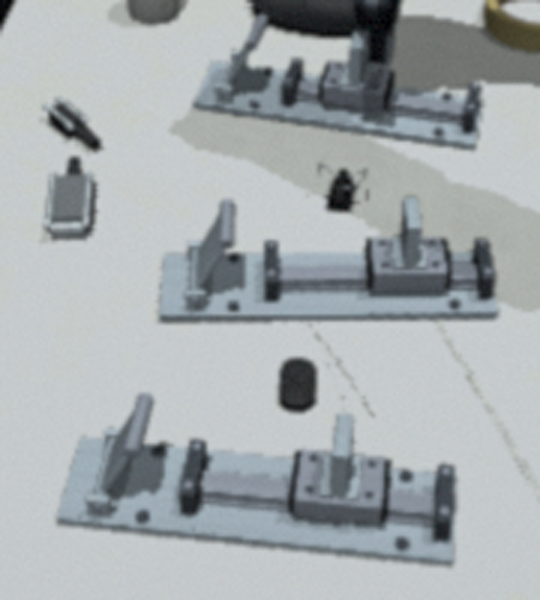

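Rail C's carriage is past mid travel, with about 15 mm left to its back stop at (297,80), so it is sound.

Call:
carry_out:
  targets:
    - [[0.4, 0, 0, 0, 0, 0, 1], [0.4, 0, 0, 0, 0, 0, 1], [0.3, 0, 0, 0, 0, 0, 1], [0.1, 0, 0, 0, 0, 0, 1], [0, 0, 0, 0, 0, 0, 1]]

```text
time_s: 4.03
eef_pos: [0.5419, -0.2443, 0.0513]
eef_rot: [[0.998, -0.07, 0.001], [-0.07, -0.998, -0.0], [0.001, 0.0, -1.0]]
force: [-0.1, 0.7, 0.7]
grip_width: -0.0001
grip_force: 0.1
```

Call:
carry_out:
  targets:
    - [[0.2, 0, 0, 0, 0, 0, 1], [0.1, 0, 0, 0, 0, 0, 1], [0, 0, 0, 0, 0, 0, 1]]

```text
time_s: 4.28
eef_pos: [0.5444, -0.2446, 0.0513]
eef_rot: [[0.998, -0.07, 0.0], [-0.07, -0.998, -0.0], [0.0, 0.0, -1.0]]
force: [-0.2, 0.1, -0.2]
grip_width: -0.0001
grip_force: 0.4
```

Call:
carry_out:
  targets:
    - [[0.1, 0, 0, 0, 0, 0, 1], [0.1, 0, 0, 0, 0, 0, 1], [0, 0, 0, 0, 0, 0, 1]]

```text
time_s: 4.53
eef_pos: [0.5464, -0.2447, 0.0513]
eef_rot: [[0.998, -0.07, 0.0], [-0.07, -0.998, -0.0], [0.0, 0.0, -1.0]]
force: [-0.3, -0.1, -0.2]
grip_width: -0.0001
grip_force: 0.5
```

Call:
carry_out:
  targets:
    - [[0.1, 0, 0, 0, 0, 0, 1], [0.1, 0, 0, 0, 0, 0, 1], [0, 0, 0, 0, 0, 0, 1]]

```text
time_s: 4.78
eef_pos: [0.5485, -0.2449, 0.0513]
eef_rot: [[0.998, -0.07, 0.0], [-0.07, -0.998, -0.0], [0.0, 0.0, -1.0]]
force: [-1.6, -0.1, 0.4]
grip_width: 0.0
grip_force: 0.5
```

Call:
carry_out:
  targets:
    - [[0.1, 0, 0, 0, 0, 0, 1], [0.1, 0, 0, 0, 0, 0, 1], [0, 0, 0, 0, 0, 0, 1]]

```text
time_s: 5.03
eef_pos: [0.5501, -0.245, 0.0513]
eef_rot: [[0.998, -0.07, -0.0], [-0.07, -0.998, 0.0], [-0.0, 0.0, -1.0]]
force: [-1.8, -0.0, 1.2]
grip_width: -0.0
grip_force: 1.0
```

```bash
python3 -c "
from h import *
to('C',-.012,.05)"
```

```text
C shift cm [-0.3   0.05  0.13] turn [ 0.    0.03 -0.12] local mm [-9.   0.5 51.3] F [-1.8 -0.   1.2] t 5.03 w -0.0
```

Call:
carry_out:
  targets:
    - [[0.1, 0, 0, 0, 0, 0, 1], [0.1, 0, 0, 0, 0, 0, 1], [0, 0, 0, 0, 0, 0, 1]]

```text
time_s: 5.28
eef_pos: [0.5501, -0.2451, 0.0511]
eef_rot: [[0.998, -0.07, -0.005], [-0.07, -0.998, 0.001], [-0.005, -0.0, -1.0]]
force: [-6.4, 0.7, 4.6]
grip_width: 0.0
grip_force: 3.4
```

Call:
carry_out:
  targets:
    - [[0.1, 0, 0, 0, 0, 0, 1], [0.1, 0, 0, 0, 0, 0, 1], [0, 0, 0, 0, 0, 0, 1]]

```text
time_s: 5.53
eef_pos: [0.5501, -0.2451, 0.051]
eef_rot: [[0.997, -0.071, -0.009], [-0.071, -0.997, 0.001], [-0.009, -0.001, -1.0]]
force: [-10.7, 1.4, 7.8]
grip_width: 0.0003
grip_force: 5.4
```

```bash
python3 -c "
from h import *
import cv2
a=arm.read_camera('side')[135:195,280:400,::-1]
cv2.imwrite('pics/s3.png',cv2.resize(a,None,fx=6,fy=6,interpolation=cv2.INTER_CUBIC))
to('C',-.012,.05)"
```

```text
C shift cm [-0.3   0.04  0.1 ] turn [-0.05  0.5  -0.17] local mm [-9.   0.4 51. ] F [-10.3   1.3   8.9] t 5.58 w -0.0004
```

View pics/s3.png

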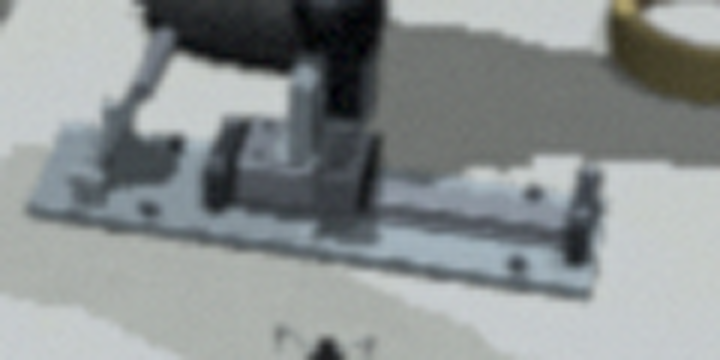

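Rail C's carriage now sits against its back stop at (225,160), and force is rising, so that rail is done. Next is rail B.

Call:
carry_out:
  targets:
    - [[-1.5, 0, 0, 0, 0, 0, 1], [-1.5, 0, 0, 0, 0, 0, 1], [-1, 0, -3, 0, 0, 0, 1], [0, 0, -3, 0, 0, -7, 1], [0, 0, -1, 0, 0, -7, 1], [0, 0, 0, 0, 0, 0, 1]]

```text
time_s: 6.08
eef_pos: [0.5173, -0.2434, 0.1248]
eef_rot: [[0.984, 0.175, 0.008], [0.175, -0.984, -0.003], [0.008, 0.004, -1.0]]
force: [0.5, 0.4, 0.1]
grip_width: -0.0001
grip_force: 0.0
```

```bash
python3 -c "
from h import *
to('B',-.092,.051)"
```

```text
B shift cm [ -3.33 -19.73   7.27] turn [ 0.25 -0.45 -0.21] local mm [ -60.  -197.1  124.8] F [0.5 0.4 0.1] t 6.08 w -0.0001
```

Call:
carry_out:
  targets:
    - [[-0.42, -2.46, 0, 0, 0, 0, 1], [-0.42, -2.46, 0, 0, 0, 0, 1], [-0.42, -2.46, 0, 0, 0, 0, 1], [-0.42, -2.46, 0, 0, 0, 0, 1], [-0.42, -2.46, 0, 0, 0, 0, 1], [-0.42, -2.46, 0, 0, 0, 0, 1], [-0.42, -2.46, 0, 0, 0, 0, 1], [-0.42, -2.46, 0, 0, 0, 0, 1], [0, 0, 2.4, 0, 0, 0, 1], [0, 0, 2.4, 0, 0, 0, 1], [0, 0, 2.4, 0, 0, 0, 1], [0, 0, 0, 0, 0, 0, 1]]

```text
time_s: 7.08
eef_pos: [0.4439, -0.0539, 0.0454]
eef_rot: [[0.985, 0.172, -0.008], [0.172, -0.985, 0.001], [-0.008, -0.003, -1.0]]
force: [0.3, -1.1, -0.9]
grip_width: -0.0005
grip_force: 0.0
```

```bash
python3 -c "
from h import *
to('B',-.053,.051)"
```

```text
B shift cm [ 4.52  0.22 -0.6 ] turn [-0.15  0.44 -0.43] local mm [-98.3   2.5  45.4] F [ 0.3 -1.1 -0.9] t 7.08 w -0.0005
```

Call:
carry_out:
  targets:
    - [[0, 0, 0, 0, 0, 0, 1], [1, 0, 0, 0, 0, 0, 1], [1, 0, 0, 0, 0, 0, 1], [1, 0, 0, 0, 0, 0, 1], [0.8, 0, 0, 0, 0, 0, 1], [0, 0, 0, 0, 0, 0, 1], [0, 0, 0, 0, 0, 0, 1]]

```text
time_s: 7.67
eef_pos: [0.4856, -0.0477, 0.0497]
eef_rot: [[0.985, 0.174, 0.002], [0.174, -0.985, 0.0], [0.002, 0.0, -1.0]]
force: [-1.0, -0.3, 0.3]
grip_width: -0.0004
grip_force: 0.0
```

```bash
python3 -c "
from h import *
to('B',-.053,.051)"
```

```text
B shift cm [ 0.31  0.12 -0.13] turn [ 0.01 -0.1  -0.31] local mm [-56.1   1.2  49.7] F [-1.  -0.3  0.3] t 7.67 w -0.0004
```

Slide is about 33 mm. I'll continue in 4 mm steps.

Call:
carry_out:
  targets:
    - [[0.2, 0, 0, 0, 0, 0, 1], [0.2, 0, 0, 0, 0, 0, 1], [0, 0, 0, 0, 0, 0, 1]]

```text
time_s: 7.92
eef_pos: [0.4885, -0.0472, 0.0494]
eef_rot: [[0.985, 0.174, 0.0], [0.174, -0.985, -0.0], [0.0, 0.0, -1.0]]
force: [0.3, -0.9, 0.2]
grip_width: -0.0001
grip_force: 0.0
```

Call:
carry_out:
  targets:
    - [[0.2, 0, 0, 0, 0, 0, 1], [0.2, 0, 0, 0, 0, 0, 1], [0, 0, 0, 0, 0, 0, 1]]

```text
time_s: 8.17
eef_pos: [0.4923, -0.0466, 0.0492]
eef_rot: [[0.985, 0.173, -0.0], [0.173, -0.985, -0.0], [-0.0, 0.0, -1.0]]
force: [0.1, 0.1, 0.4]
grip_width: -0.0
grip_force: 0.5
```

Call:
carry_out:
  targets:
    - [[0.2, 0, 0, 0, 0, 0, 1], [0.2, 0, 0, 0, 0, 0, 1], [0, 0, 0, 0, 0, 0, 1]]

```text
time_s: 8.42
eef_pos: [0.4966, -0.0458, 0.0493]
eef_rot: [[0.985, 0.174, 0.0], [0.174, -0.985, 0.0], [0.0, 0.0, -1.0]]
force: [-0.1, -0.7, -0.7]
grip_width: 0.0001
grip_force: 0.3
```

Call:
carry_out:
  targets:
    - [[0.2, 0, 0, 0, 0, 0, 1], [0.2, 0, 0, 0, 0, 0, 1], [0, 0, 0, 0, 0, 0, 1]]

```text
time_s: 8.67
eef_pos: [0.5007, -0.0451, 0.0493]
eef_rot: [[0.985, 0.174, 0.001], [0.174, -0.985, 0.0], [0.001, 0.0, -1.0]]
force: [-0.9, -0.4, -0.1]
grip_width: -0.0001
grip_force: 0.3
```

Call:
carry_out:
  targets:
    - [[0.2, 0, 0, 0, 0, 0, 1], [0.2, 0, 0, 0, 0, 0, 1], [0, 0, 0, 0, 0, 0, 1]]

```text
time_s: 8.92
eef_pos: [0.5047, -0.0443, 0.0493]
eef_rot: [[0.985, 0.174, 0.001], [0.174, -0.985, 0.0], [0.001, 0.0, -1.0]]
force: [-1.2, -0.7, -1.5]
grip_width: 0.0
grip_force: 0.3
```

Call:
carry_out:
  targets:
    - [[0.3, 0, 0, 0, 0, 0, 1], [0.3, 0, 0, 0, 0, 0, 1], [0, 0, 0, 0, 0, 0, 1]]

```text
time_s: 9.17
eef_pos: [0.5109, -0.0432, 0.0494]
eef_rot: [[0.985, 0.174, 0.001], [0.174, -0.985, 0.0], [0.001, 0.0, -1.0]]
force: [-0.3, 0.0, -0.2]
grip_width: 0.0
grip_force: 0.2
```

Call:
carry_out:
  targets:
    - [[0.4, 0, 0, 0, 0, 0, 1], [0.4, 0, 0, 0, 0, 0, 1], [0, 0, 0, 0, 0, 0, 1]]

```text
time_s: 9.42
eef_pos: [0.5192, -0.0418, 0.0494]
eef_rot: [[0.985, 0.174, 0.002], [0.174, -0.985, 0.0], [0.002, 0.0, -1.0]]
force: [0.3, -0.1, -0.9]
grip_width: 0.0002
grip_force: 0.0
```

Call:
carry_out:
  targets:
    - [[0.4, 0, 0, 0, 0, 0, 1], [0.4, 0, 0, 0, 0, 0, 1], [0, 0, 0, 0, 0, 0, 1]]

```text
time_s: 9.67
eef_pos: [0.527, -0.0404, 0.0494]
eef_rot: [[0.985, 0.174, 0.002], [0.174, -0.985, 0.0], [0.002, 0.0, -1.0]]
force: [0.1, -0.1, 1.0]
grip_width: 0.0001
grip_force: 0.0
```

Call:
carry_out:
  targets:
    - [[0.3, 0, 0, 0, 0, 0, 1], [0.2, 0, 0, 0, 0, 0, 1], [0, 0, 0, 0, 0, 0, 1]]

```text
time_s: 9.92
eef_pos: [0.5313, -0.0396, 0.0493]
eef_rot: [[0.985, 0.174, 0.001], [0.174, -0.985, 0.0], [0.001, 0.0, -1.0]]
force: [-0.8, -0.6, -0.8]
grip_width: -0.0001
grip_force: 0.1
```

Call:
carry_out:
  targets:
    - [[0.2, 0, 0, 0, 0, 0, 1], [0.2, 0, 0, 0, 0, 0, 1], [0, 0, 0, 0, 0, 0, 1]]

```text
time_s: 10.17
eef_pos: [0.5328, -0.0394, 0.0491]
eef_rot: [[0.985, 0.173, -0.004], [0.173, -0.985, -0.001], [-0.005, 0.0, -1.0]]
force: [-5.0, -1.2, 3.6]
grip_width: 0.0002
grip_force: 2.8
```

```bash
python3 -c "
from h import *
to('B',-.053,.051)"
```

```text
B shift cm [-4.48  0.11 -0.17] turn [ 0.    0.26 -0.34] local mm [-8.2  0.8 49.1] F [-5.  -1.2  3.6] t 10.17 w 0.0002
```

B is sound and at its stop. Next is A.

Call:
carry_out:
  targets:
    - [[-1.5, 0, 0, 0, 0, 0, 1], [-1.5, 0, 0, 0, 0, 0, 1], [-1, 0, -3, 0, 0, 0, 1], [0, 0, -3, 0, 0, 4, 1], [0, 0, -1, 0, 0, 4, 1], [0, 0, 0, 0, 0, 0, 1]]

```text
time_s: 10.67
eef_pos: [0.4981, -0.046, 0.1225]
eef_rot: [[0.999, 0.034, 0.008], [0.034, -0.999, -0.001], [0.008, 0.001, -1.0]]
force: [0.2, 0.4, -0.1]
grip_width: 0.0002
grip_force: 0.0
```

```bash
python3 -c "
from h import *
to('A',-.085,.051)"
```

```text
A shift cm [ -1.91 -18.8    7.12] turn [ 0.05 -0.46  0.08] local mm [ -66.2 -187.9  122.5] F [ 0.2  0.4 -0.1] t 10.67 w 0.0002
```

Call:
carry_out:
  targets:
    - [[-0.25, -2.35, 0, 0, 0, 0, 1], [-0.25, -2.35, 0, 0, 0, 0, 1], [-0.25, -2.35, 0, 0, 0, 0, 1], [-0.25, -2.35, 0, 0, 0, 0, 1], [-0.25, -2.35, 0, 0, 0, 0, 1], [-0.25, -2.35, 0, 0, 0, 0, 1], [-0.25, -2.35, 0, 0, 0, 0, 1], [-0.25, -2.35, 0, 0, 0, 0, 1], [0, 0, 2.4, 0, 0, 0, 1], [0, 0, 2.4, 0, 0, 0, 1], [0, 0, 2.2, 0, 0, 0, 1], [0, 0, 0, 0, 0, 0, 1]]

```text
time_s: 11.67
eef_pos: [0.4655, 0.1404, 0.0451]
eef_rot: [[0.999, 0.037, -0.008], [0.037, -0.999, -0.002], [-0.008, 0.002, -1.0]]
force: [-0.5, -1.2, -0.9]
grip_width: 0.0002
grip_force: 0.0
```

Call:
carry_out:
  targets:
    - [[0.5, 0, 0, 0, 0, 0, 1], [0.5, 0, 0, 0, 0, 0, 1], [0.5, 0, 0, 0, 0, 0, 1], [0.5, 0, 0, 0, 0, 0, 1], [0, 0, 0, 0, 0, 0, 1], [0, 0, 0, 0, 0, 0, 1]]

```text
time_s: 12.17
eef_pos: [0.4896, 0.1419, 0.05]
eef_rot: [[0.999, 0.034, 0.002], [0.034, -0.999, 0.0], [0.002, -0.0, -1.0]]
force: [-0.5, -0.7, -1.0]
grip_width: -0.0
grip_force: 0.0
```

```bash
python3 -c "
from h import *
to('A',-.053,.051)"
```

```text
A shift cm [ 1.57  0.02 -0.1 ] turn [-0.02 -0.09  0.13] local mm [-68.7   0.2  50. ] F [-0.5 -0.7 -1. ] t 12.17 w -0.0
```

Push through the middle region.

Call:
carry_out:
  targets:
    - [[0.4, 0, 0, 0, 0, 0, 1], [0.4, 0, 0, 0, 0, 0, 1], [0.4, 0, 0, 0, 0, 0, 1], [0, 0, 0, 0, 0, 0, 1]]

```text
time_s: 12.5
eef_pos: [0.5014, 0.1423, 0.0493]
eef_rot: [[0.999, 0.034, 0.0], [0.034, -0.999, 0.0], [0.0, -0.0, -1.0]]
force: [0.5, -0.5, -0.3]
grip_width: -0.0001
grip_force: 0.0
```

Call:
carry_out:
  targets:
    - [[0.2, 0, 0, 0, 0, 0, 1], [0.2, 0, 0, 0, 0, 0, 1], [0, 0, 0, 0, 0, 0, 1]]

```text
time_s: 12.75
eef_pos: [0.5049, 0.1424, 0.0492]
eef_rot: [[0.999, 0.035, -0.0], [0.035, -0.999, -0.0], [-0.0, 0.0, -1.0]]
force: [0.2, -0.8, 0.6]
grip_width: -0.0001
grip_force: 0.3
```

Call:
carry_out:
  targets:
    - [[0.2, 0, 0, 0, 0, 0, 1], [0.2, 0, 0, 0, 0, 0, 1], [0, 0, 0, 0, 0, 0, 1]]

```text
time_s: 13.0
eef_pos: [0.509, 0.1425, 0.0492]
eef_rot: [[0.999, 0.035, 0.0], [0.035, -0.999, -0.0], [0.0, 0.0, -1.0]]
force: [-0.5, 0.0, -0.6]
grip_width: 0.0002
grip_force: 0.3
```

Call:
carry_out:
  targets:
    - [[0.2, 0, 0, 0, 0, 0, 1], [0.2, 0, 0, 0, 0, 0, 1], [0, 0, 0, 0, 0, 0, 1]]

```text
time_s: 13.25
eef_pos: [0.5132, 0.1427, 0.0493]
eef_rot: [[0.999, 0.035, 0.0], [0.035, -0.999, 0.0], [0.0, -0.0, -1.0]]
force: [0.1, 0.1, 0.3]
grip_width: -0.0002
grip_force: 0.3
```

Call:
carry_out:
  targets:
    - [[0.2, 0, 0, 0, 0, 0, 1], [0.2, 0, 0, 0, 0, 0, 1], [0, 0, 0, 0, 0, 0, 1]]

```text
time_s: 13.5
eef_pos: [0.5137, 0.1426, 0.049]
eef_rot: [[0.999, 0.035, -0.007], [0.035, -0.999, -0.002], [-0.007, 0.002, -1.0]]
force: [-8.7, -2.0, 6.0]
grip_width: -0.0001
grip_force: 4.2
```

```bash
python3 -c "
from h import *
to('A',-.053,.051)"
```

```text
A shift cm [-0.84  0.01 -0.19] turn [0.1  0.38 0.17] local mm [-44.6   0.1  49. ] F [-8.7 -2.   6. ] t 13.5 w -0.0001
```

Rail A jams at about 44 mm, so A is the faulty rail. I'll hold there briefly, then go over the tab, descend behind it, tip the flag back and pull the carriage home.

Call:
carry_out:
  targets:
    - [[0.2, 0, 0, 0, 0, 0, 1], [0, 0, 0, 0, 0, 0, 1], [0, 0, 0, 0, 0, 0, 1], [0, 0, 0, 0, 0, 0, 1], [-1.2, 0, 0, 0, 0, 0, 1], [-1.3, 0, 0, 0, 0, 0, 1], [0, 0, -3, 0, 0, 0, 1], [0, 0, -3, 0, 0, 0, 1], [0, 0, -1, 0, 0, 0, 1], [0, 0, 0, 0, 0, 0, 1]]

```text
time_s: 14.33
eef_pos: [0.4965, 0.143, 0.1224]
eef_rot: [[0.999, 0.035, 0.008], [0.035, -0.999, 0.002], [0.008, -0.002, -1.0]]
force: [0.1, -0.4, -0.4]
grip_width: -0.0003
grip_force: 0.0
```

Call:
carry_out:
  targets:
    - [[2.5, 0, 0, 0, 0, 0, 1], [2.5, 0, 0, 0, 0, 0, 1], [2.5, 0, 0, 0, 0, 0, 1], [2, 0, 0, 0, 0, 0, 1], [0, 0, 0, 0, 0, 0, 1], [0, 0, 0, 0, 0, 0, 1]]

```text
time_s: 14.83
eef_pos: [0.5887, 0.1449, 0.1175]
eef_rot: [[0.999, 0.034, -0.002], [0.034, -0.999, -0.001], [-0.002, 0.0, -1.0]]
force: [-1.1, -0.5, -0.2]
grip_width: 0.0
grip_force: 0.0
```

```bash
python3 -c "
from h import *
to('A',.033,.051)"
```

```text
A shift cm [0.26 0.   6.65] turn [0.03 0.11 0.1 ] local mm [ 30.5   0.  117.5] F [-1.1 -0.5 -0.2] t 14.83 w 0.0
```

Call:
carry_out:
  targets:
    - [[0, 0, 2.2, 0, 0, 0, 1], [0, 0, 2.2, 0, 0, 0, 1], [0, 0, 2.2, 0, 0, 0, 1], [0, 0, 0, 0, 0, 0, 1], [0.7, 0, 0, 0, 0, 0, 1], [0.7, 0, 0, 0, 0, 0, 1], [0.7, 0, 0, 0, 0, 0, 1], [0.7, 0, 0, 0, 0, 0, 1], [0.7, 0, 0, 0, 0, 0, 1], [0.7, 0, 0, 0, 0, 0, 1], [0.7, 0, 0, 0, 0, 0, 1], [0, 0, 0, 0, 0, 0, 1]]

```text
time_s: 15.83
eef_pos: [0.6395, 0.1469, 0.0536]
eef_rot: [[0.999, 0.034, 0.002], [0.034, -0.999, 0.0], [0.002, -0.0, -1.0]]
force: [-0.3, -0.6, -0.3]
grip_width: 0.0001
grip_force: 0.0
```

```bash
python3 -c "
from h import *
to('A',-.058,.051)"
```

```text
A shift cm [-1.394e+01  1.000e-02  2.300e-01] turn [-0.02 -0.11  0.11] local mm [81.4  0.4 53.6] F [-0.3 -0.6 -0.3] t 15.83 w 0.0001
```

Call:
carry_out:
  targets:
    - [[-2, 0, 0, 0, 0, 0, 1], [-2, 0, 0, 0, 0, 0, 1], [-2, 0, 0, 0, 0, 0, 1], [-2, 0, 0, 0, 0, 0, 1], [-1, 0, 0, 0, 0, 0, 1], [-0.8, 0, 0, 0, 0, 0, 1], [-0.8, 0, 0, 0, 0, 0, 1], [-0.8, 0, 0, 0, 0, 0, 1], [-0.8, 0, 0, 0, 0, 0, 1], [-0.6, 0, 0, 0, 0, 0, 1], [-0.4, 0, 0, 0, 0, 0, 1], [0, 0, 0, 0, 0, 0, 1]]

```text
time_s: 16.83
eef_pos: [0.5047, 0.1425, 0.0533]
eef_rot: [[0.999, 0.035, -0.001], [0.035, -0.999, -0.0], [-0.001, 0.0, -1.0]]
force: [-0.5, -0.1, -0.1]
grip_width: 0.0002
grip_force: 0.0
```

Call:
carry_out:
  targets:
    - [[-0.3, 0, 0, 0, 0, 0, 1], [-0.3, 0, 0, 0, 0, 0, 1], [0, 0, 0, 0, 0, 0, 1]]

```text
time_s: 17.08
eef_pos: [0.5016, 0.1424, 0.0535]
eef_rot: [[0.999, 0.035, 0.004], [0.035, -0.999, 0.001], [0.004, -0.001, -1.0]]
force: [5.1, 0.4, -4.0]
grip_width: 0.0001
grip_force: 2.6
```

Call:
carry_out:
  targets:
    - [[-0.2, 0, 0, 0, 0, 0, 1], [-0.2, 0, 0, 0, 0, 0, 1], [0, 0, 0, 0, 0, 0, 1]]

```text
time_s: 17.33
eef_pos: [0.5016, 0.1425, 0.054]
eef_rot: [[0.999, 0.034, 0.012], [0.034, -0.999, 0.003], [0.012, -0.003, -1.0]]
force: [12.7, -0.3, -8.5]
grip_width: 0.0002
grip_force: 6.5
```

```bash
python3 -c "
from h import *
import cv2
cv2.imwrite('pics/s4.png',cv2.resize(arm.read_camera('side')[135:335,220:400,::-1],None,fx=3,fy=3,interpolation=cv2.INTER_CUBIC))
to('A',-.058,.051)"
```

```text
A shift cm [-0.14  0.03  0.3 ] turn [-0.17 -0.67  0.08] local mm [-56.7   0.3  54. ] F [13.4  0.5 -8.1] t 17.38 w -0.0002
```

View pics/s4.png

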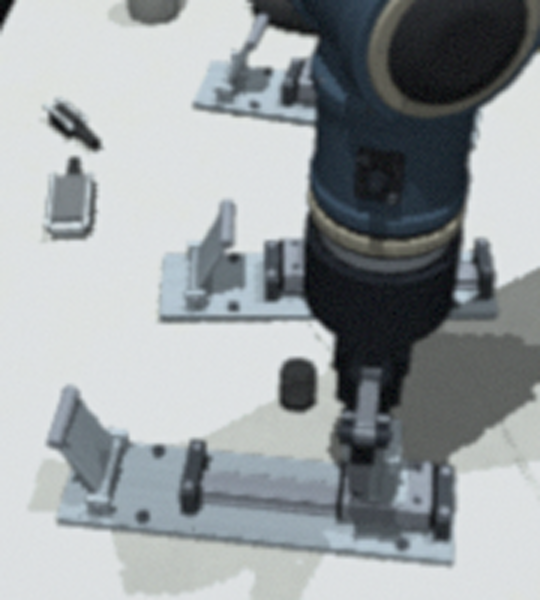

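A is home and its flag at (70,415) leans back. B and C are still at their back ends. Back to B, behind its tab.

Call:
carry_out:
  targets:
    - [[0.8, 0, 0, 0, 0, 0, 1], [0.8, 0, 0, 0, 0, 0, 1], [0, 0, -3, 0, 0, 0, 1], [0, 0, -3, 0, 0, -4, 1], [0, 0, -0.8, 0, 0, -4, 1], [0, 0, 0, 0, 0, 0, 1], [0, 0, 0, 0, 0, 0, 1]]

```text
time_s: 17.97
eef_pos: [0.5113, 0.1425, 0.1211]
eef_rot: [[0.985, 0.172, -0.001], [0.172, -0.985, -0.0], [-0.001, 0.0, -1.0]]
force: [0.4, 0.2, -0.6]
grip_width: -0.0001
grip_force: 0.0
```

```bash
python3 -c "
from h import *
to('B',.03,.053)"
```

```text
B shift cm [ 2.82 18.34  6.81] turn [ 0.    0.04 -0.43] local mm [  3.2 183.7 121.1] F [ 0.4  0.2 -0.6] t 17.97 w -0.0001
```

Call:
carry_out:
  targets:
    - [[0.35, 2.3, 0, 0, 0, 0, 1], [0.35, 2.3, 0, 0, 0, 0, 1], [0.35, 2.3, 0, 0, 0, 0, 1], [0.35, 2.3, 0, 0, 0, 0, 1], [0.35, 2.3, 0, 0, 0, 0, 1], [0.35, 2.3, 0, 0, 0, 0, 1], [0.35, 2.3, 0, 0, 0, 0, 1], [0.35, 2.3, 0, 0, 0, 0, 1], [0, 0, 0, 0, 0, 0, 1], [0, 0, 0, 0, 0, 0, 1], [0, 0, 0, 0, 0, 0, 1]]

```text
time_s: 18.88
eef_pos: [0.57, -0.0328, 0.1199]
eef_rot: [[0.985, 0.173, -0.003], [0.173, -0.985, 0.001], [-0.003, -0.001, -1.0]]
force: [-0.9, -0.3, -0.8]
grip_width: 0.0002
grip_force: 0.0
```

```bash
python3 -c "
from h import *
to('B',.03,.053)"
```

```text
B shift cm [0.06 0.08 6.69] turn [-0.07  0.16 -0.33] local mm [ 29.6   0.7 119.9] F [-0.9 -0.3 -0.8] t 18.88 w 0.0002
```

Call:
carry_out:
  targets:
    - [[0, 0, 2, 0, 0, 0, 1], [0, 0, 2, 0, 0, 0, 1], [0, 0, 2, 0, 0, 0, 1], [0, 0, 0.6, 0, 0, 0, 1], [0, 0, 0, 0, 0, 0, 1], [0, 0, 0, 0, 0, 0, 1]]

```text
time_s: 19.38
eef_pos: [0.5711, -0.0326, 0.0554]
eef_rot: [[0.985, 0.175, -0.0], [0.175, -0.985, 0.0], [-0.0, -0.0, -1.0]]
force: [0.2, -0.5, 0.9]
grip_width: 0.0001
grip_force: 0.0
```

Call:
carry_out:
  targets:
    - [[-0.4, 0, 0, 0, 0, 0, 1], [-0.4, 0, 0, 0, 0, 0, 1], [-0.8, 0, 0, 0, 0, 0, 1], [-0.8, 0, 0, 0, 0, 0, 1], [-0.8, 0, 0, 0, 0, 0, 1], [-0.8, 0, 0, 0, 0, 0, 1], [-0.8, 0, 0, 0, 0, 0, 1], [-0.8, 0, 0, 0, 0, 0, 1], [-0.8, 0, 0, 0, 0, 0, 1], [-0.8, 0, 0, 0, 0, 0, 1], [-0.8, 0, 0, 0, 0, 0, 1], [0, 0, 0, 0, 0, 0, 1]]

```text
time_s: 20.38
eef_pos: [0.4897, -0.0482, 0.0549]
eef_rot: [[0.985, 0.173, -0.003], [0.173, -0.985, -0.001], [-0.003, 0.0, -1.0]]
force: [-0.5, 0.5, -0.6]
grip_width: 0.0
grip_force: 0.0
```

Call:
carry_out:
  targets:
    - [[-0.3, 0, 0, 0, 0, 0, 1], [-0.2, 0, 0, 0, 0, 0, 1], [0, 0, 0, 0, 0, 0, 1]]

```text
time_s: 20.63
eef_pos: [0.4869, -0.0486, 0.0551]
eef_rot: [[0.985, 0.173, -0.001], [0.173, -0.985, -0.0], [-0.001, 0.0, -1.0]]
force: [0.1, 0.5, -1.0]
grip_width: 0.0
grip_force: 0.0
```

```bash
python3 -c "
from h import *
to('B',-.058,.053)"
```

```text
B shift cm [-0.3   0.    0.21] turn [ 0.    0.06 -0.33] local mm [-55.    0.   55.1] F [ 0.1  0.5 -1. ] t 20.63 w 0.0
```

Call:
carry_out:
  targets:
    - [[-0.2, 0, 0, 0, 0, 0, 1], [-0.2, 0, 0, 0, 0, 0, 1], [0, 0, 0, 0, 0, 0, 1]]

```text
time_s: 20.88
eef_pos: [0.4856, -0.0488, 0.0556]
eef_rot: [[0.985, 0.174, 0.005], [0.174, -0.985, 0.001], [0.005, 0.0, -1.0]]
force: [4.8, 0.1, -4.5]
grip_width: 0.0004
grip_force: 2.6
```

Call:
carry_out:
  targets:
    - [[-0.1, 0, 0, 0, 0, 0, 1], [-0.2, 0, 0, 0, 0, 0, 1], [0, 0, 0, 0, 0, 0, 1]]

```text
time_s: 21.13
eef_pos: [0.4856, -0.0488, 0.0561]
eef_rot: [[0.985, 0.174, 0.011], [0.174, -0.985, 0.002], [0.011, 0.0, -1.0]]
force: [11.0, 1.5, -7.3]
grip_width: -0.0003
grip_force: 5.1
```

B is home. Next is C.

Call:
carry_out:
  targets:
    - [[0.8, 0, 0, 0, 0, 0, 1], [0.8, 0, 0, 0, 0, 0, 1], [0, 0, -3, 0, 0, 0, 1], [0, 0, -3, 0, 0, 7, 1], [0, 0, -0.8, 0, 0, 7, 1], [0, 0, 0, 0, 0, 0, 1], [0, 0, 0, 0, 0, 0, 1]]

```text
time_s: 21.72
eef_pos: [0.496, -0.0468, 0.1232]
eef_rot: [[0.998, -0.067, -0.001], [-0.067, -0.998, -0.0], [-0.001, 0.001, -1.0]]
force: [-0.1, 0.4, -0.7]
grip_width: -0.0001
grip_force: 0.0
```

```bash
python3 -c "
from h import *
to('C',.03,.053)"
```

```text
C shift cm [10.62 19.46  7.03] turn [0.03 0.03 0.06] local mm [-76.4 194.6 123.2] F [-0.1  0.4 -0.7] t 21.72 w -0.0001
```

Call:
carry_out:
  targets:
    - [[1.32, 2.43, 0, 0, 0, 0, 1], [1.32, 2.43, 0, 0, 0, 0, 1], [1.32, 2.43, 0, 0, 0, 0, 1], [1.32, 2.43, 0, 0, 0, 0, 1], [1.32, 2.43, 0, 0, 0, 0, 1], [1.32, 2.43, 0, 0, 0, 0, 1], [1.32, 2.43, 0, 0, 0, 0, 1], [1.32, 2.43, 0, 0, 0, 0, 1], [0, 0, 0, 0, 0, 0, 1], [0, 0, 0, 0, 0, 0, 1], [0, 0, 0, 0, 0, 0, 1]]

```text
time_s: 22.63
eef_pos: [0.587, -0.247, 0.1214]
eef_rot: [[0.998, -0.068, -0.003], [-0.068, -0.998, 0.002], [-0.004, -0.002, -1.0]]
force: [0.3, 0.1, 0.1]
grip_width: 0.0001
grip_force: 0.0
```

```bash
python3 -c "
from h import *
to('C',.03,.053)"
```

```text
C shift cm [0.23 0.11 6.84] turn [-0.11  0.21 -0.01] local mm [ 27.9   1.  121.4] F [0.3 0.1 0.1] t 22.63 w 0.0001
```

Call:
carry_out:
  targets:
    - [[0.1, 0, 2, 0, 0, 0, 1], [0, 0, 2, 0, 0, 0, 1], [0, 0, 2, 0, 0, 0, 1], [0, 0, 0.7, 0, 0, 0, 1], [0, 0, 0, 0, 0, 0, 1], [0, 0, 0, 0, 0, 0, 1]]

```text
time_s: 23.13
eef_pos: [0.5891, -0.2472, 0.0564]
eef_rot: [[0.998, -0.068, -0.0], [-0.068, -0.998, 0.001], [-0.001, -0.001, -1.0]]
force: [0.3, 0.1, 0.2]
grip_width: 0.0001
grip_force: 0.0
```

Call:
carry_out:
  targets:
    - [[-0.4, 0, 0, 0, 0, 0, 1], [-0.4, 0, 0, 0, 0, 0, 1], [-0.8, 0, 0, 0, 0, 0, 1], [-0.8, 0, 0, 0, 0, 0, 1], [-0.8, 0, 0, 0, 0, 0, 1], [-0.8, 0, 0, 0, 0, 0, 1], [-0.8, 0, 0, 0, 0, 0, 1], [-0.8, 0, 0, 0, 0, 0, 1], [-0.8, 0, 0, 0, 0, 0, 1], [-0.8, 0, 0, 0, 0, 0, 1], [-0.8, 0, 0, 0, 0, 0, 1], [0, 0, 0, 0, 0, 0, 1]]

```text
time_s: 24.13
eef_pos: [0.5065, -0.2428, 0.0559]
eef_rot: [[0.997, -0.071, -0.003], [-0.071, -0.997, 0.0], [-0.003, -0.0, -1.0]]
force: [0.3, 0.4, -0.9]
grip_width: 0.0001
grip_force: 0.0
```

Call:
carry_out:
  targets:
    - [[-0.3, 0, 0, 0, 0, 0, 1], [-0.2, 0, 0, 0, 0, 0, 1], [0, 0, 0, 0, 0, 0, 1]]

```text
time_s: 24.38
eef_pos: [0.5038, -0.2423, 0.0561]
eef_rot: [[0.998, -0.07, -0.001], [-0.07, -0.998, 0.0], [-0.001, -0.0, -1.0]]
force: [-0.3, 0.5, 0.0]
grip_width: -0.0
grip_force: 0.0
```

```bash
python3 -c "
from h import *
to('C',-.058,.053)"
```

```text
C shift cm [-0.26  0.    0.31] turn [-0.    0.05 -0.13] local mm [-55.4   0.   56.1] F [-0.3  0.5  0. ] t 24.38 w -0.0
```

Call:
carry_out:
  targets:
    - [[-0.2, 0, 0, 0, 0, 0, 1], [-0.2, 0, 0, 0, 0, 0, 1], [0, 0, 0, 0, 0, 0, 1]]

```text
time_s: 24.63
eef_pos: [0.5021, -0.2422, 0.0565]
eef_rot: [[0.998, -0.069, 0.004], [-0.069, -0.998, -0.001], [0.004, 0.001, -1.0]]
force: [4.1, -0.9, -3.9]
grip_width: 0.0001
grip_force: 2.3
```

Call:
carry_out:
  targets:
    - [[-0.1, 0, 0, 0, 0, 0, 1], [-0.2, 0, 0, 0, 0, 0, 1], [0, 0, 0, 0, 0, 0, 1]]

```text
time_s: 24.88
eef_pos: [0.5021, -0.2422, 0.057]
eef_rot: [[0.998, -0.069, 0.01], [-0.069, -0.998, -0.002], [0.01, 0.001, -1.0]]
force: [9.4, -1.6, -6.8]
grip_width: 0.0002
grip_force: 5.0
```

C is home. I'll lift clear, move aside and take a final look.

Call:
carry_out:
  targets:
    - [[0.8, 0, 0, 0, 0, 0, 1], [0.8, 0, 0, 0, 0, 0, 1], [0, 0, -3, 0, 0, 0, 1], [0, 0, -3, 0, 0, 0, 1], [0, 0, -3, 0, 0, 0, 1], [0, 3, 0, 0, 0, 0, 1], [0, 3, 0, 0, 0, 0, 1], [0, 3, 0, 0, 0, 0, 1], [0, 3, 0, 0, 0, 0, 1], [0, 0, 0, 0, 0, 0, 1], [0, 0, 0, 0, 0, 0, 1], [0, 0, 0, 0, 0, 0, 1]]

```text
time_s: 25.88
eef_pos: [0.5048, -0.3617, 0.1458]
eef_rot: [[0.998, -0.07, -0.001], [-0.07, -0.998, 0.002], [-0.001, -0.001, -1.0]]
force: [-0.4, 0.2, 0.1]
grip_width: 0.0002
grip_force: 0.0
```

```bash
python3 -c "
from h import *
import cv2
cv2.imwrite('pics/s5.png',cv2.resize(arm.read_camera('side')[135:335,220:400,::-1],None,fx=3,fy=3,interpolation=cv2.INTER_CUBIC))
print(arm.get_state()['force'])"
```

```text
[-0.24120639 -0.5783599  -0.35245041]
```

View pics/s5.png

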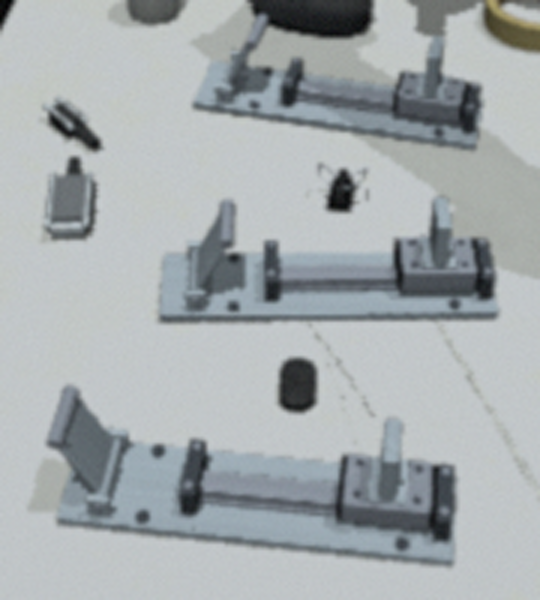

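All carriages are at their front stops (tabs at (435,65), (441,230) and (392,460)). The jammed rail's flag at (70,415) leans back, and the other two lean to the front.

```bash
python3 -c "
from rig import arm
print(arm.sign_off())"
```

```text
the job is handed in; nothing more can be done
None
```

The job is handed in at about 26 s: all three carriages were pushed to their back ends and brought home, the left-hand rail jammed at about 44 mm and its flag is tipped back, the other two flags still lean to the front, and the arm is clear of everything.

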